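# Load a welding filter onto the indexing easel, edges only

### The job

Swing the inspection turntable round (push or pull it by its red post) until it clicks into its notch, then take the green welding filter out of the leaning rack and set it in the turntable's leaning easel, centred, lying flat on the rails with its lower edge on the ledge. Hold it by its bare edges and never touch the coloured faces of either filter. The ledge's height is not known, so feel for it and set the filter down gently, without letting it drop, and leave everything else on the bench where it is.

Things in the scene. Friction and masses are not known exactly. Their poses are not given: they have to be found in the camera images.
- green_filter: The filter to move: plate 130 long, 64 wide, 6 thick, about 150 g; bare metal border, dark green panel 122 x 52 on both faces (0.5 proud). Origin: middle of the lower short edge, mid-thickness; z up its length, y across its width, x out of its upper face. Stands in one of the rack's bays leaning 30 degrees from vertical, top towards the robot: fingers come along -z.
- amber_filter: Identical plate with amber panels in the rack's other bay; stays there. Same frame.
- rack: Fixed plywood rack, base 160 x 250 x 20, two leaning bays at y = -70 and +70. Each has two aluminium rails (4 wide, 57 apart, reaching 110 up the plate) under the plate's border, and a foot with a lip 8 high, 15 clear of the plate's upper face. Origin: centre of the base's underside, x away from the robot.
- stand: Fixed grey round base of the turntable, radius 100, with the plunger block at its +x side (away from the robot). Origin: on the turning axis, on the bench; z up. Yaw as the easel's when clicked in.
- turntable (a joint): Turntable angle, rad, counter-clockwise from above positive: 0 is the notch; starts 0.7 to 1.4 short of it (negative). Steel disc, radius 120, top 38 above the bench. Near 0 a spring plunger rides over a brass pin (some newtons at the post) and drops between the two pins, holding the disc at 0 within 0.02.
- handle_top (a point): Centre of the top of the turntable's red upright post, a round bar 18 in diameter, 95 tall above the disc, 105 from the turning axis, rigid with the disc. Site is 133 above the bench.
- easel: Easel on the turntable: two rails (4 wide, 57 apart, z = -46 to 115) leaning 30 degrees like the rack's. Origin: mid-way between, in the plane where a plate's under face lies; z up the lean, y across, x out of the upper face. A ledge with a lip (8 high, 15 clear of the plate) crosses them at an untold z, 0 to 25. Seated filter: origin at x = 3, y = 0, z = ledge, axes alike.
- wrench: Loose bystander: steel wrench 170 long, lying flat between rack and turntable.
- pipe_collar: Loose bystander: dark steel collar, 56 diameter, 50 high.
- spray_can: Loose bystander: blue can, 60 diameter, 160 high.
- fittings_jar: Loose bystander: jar with lid, 72 diameter, 100 high.
- hammer: Loose bystander: hammer 260 long, lying on the left.
- mug: Loose bystander: blue mug, 80 diameter, 90 high, on the right.
Mind the look-alikes: they are no part of the job. What is shaped like the green_filter but white is not meant.

How it is judged:
On the way, in this order (a step that is already met when the one before it is completed fails the run):
1. the turntable has clicked into its notch (within 0.05 rad) with the green filter still in the rack (value of joint turntable between -0.05 and 0.05 rad and distance of green_filter from where it was at the start of the episode below 0.01 m), for 0.2 s.
2. the green filter is carried clear of the rack by its edges (contact force between the fingers and green_filter above 2 N and distance of green_filter from where it was at the start of the episode above 0.08 m and contact force between green_filter and rack below 0.01 N), for 0.2 s.
3. the green filter touches the easel, in line with it (within 0.12 rad, 20 mm), while still held (contact force between the fingers and green_filter above 2 N and contact force between green_filter and easel above 0.5 N and angle between the z axis of green_filter and the z axis of easel, either way round below 0.12 rad and x of green_filter in the frame of easel between -0.017 and 0.023 m and y of green_filter in the frame of easel between -0.02 and 0.02 m), for 0.1 s.
At the end, for the whole second after the job is handed in: Turntable within 0.05 rad of its notch; green filter released, at rest, on the ledge and flat on the easel's rails (3 +- 4 mm off their plane, lean within 0.06 rad), centred within 8 mm, square within 0.10 rad; amber filter within 15 mm of its start (value of joint turntable between -0.05 and 0.05 rad and x of green_filter in the frame of easel between -0.001 and 0.007 m and y of green_filter in the frame of easel between -0.008 and 0.008 m and angle between the z axis of green_filter and the z axis of easel, either way round below 0.06 rad and angle between the y axis of green_filter and the y axis of easel, either way round below 0.1 rad and angle between green_filter's own z axis and vertical below 0.7 rad and z of green_filter in the frame of easel between -0.004 and 0.03 m and contact force between green_filter and easel above 0.3 N and contact force between anything else and the fingers below 0.1 N and linear speed of green_filter below 0.02 m/s and velocity of joint turntable below 0.05 rad/s and distance of amber_filter from where it was at the start of the episode below 0.015 m); the robot touches nothing.
It fails at once if the fingers or arm touch a coloured face of either filter (contact force between any of the fingers, the arm and green_filter_c1 above 0.2 N or contact force between any of the fingers, the arm and amber_filter_c1 above 0.2 N).
It fails at once if the green filter is knocked or pressed on the easel with more than 40 N (contact force between green_filter and easel above 40 N).
It fails at once if the green filter is dropped (moves faster than 0.25 m/s while not held) (contact force between the fingers and green_filter below 0.02 N and linear speed of green_filter above 0.25 m/s).
It fails at once if a bystander is moved by more than 20 mm (distance of any of amber_filter, wrench, pipe_collar, spray_can, fittings_jar, hammer, mug from where it was at the start of the episode above 0.02 m).
It also fails if it takes over 58 s, if anything falls off the work surface, if the arm or the gripper's body presses on something with over 40 N, if the wrist force passes 120 N, or if a joint passes its speed limit or range.

### The arm

A 6-joint arm with a two-finger parallel gripper is mounted at the origin on the work surface. World frame = base frame: x ahead of the robot, y to its left, z up, the work surface at z = 0. Lengths are in m, angles in rad, forces in N, time in s.
With the tool pointing down it reaches from about 0.275 to 0.75 m from the base axis. Payload 10.2 kg.
Tool frame: the origin (TCP) lies between the finger pads; the fingertips stand 14 mm ahead of it and the grasp point (between the pads) lies 5 mm behind it (env.tcp_to_tips is the distance from the TCP to the fingertips, in m); z points along the fingers, y is the line along which they close (so a half turn about z gives the same grasp; the last joint's range is limited). The gripper opens to 88 mm and grips with 3 to 60 N. Pads are 18 mm wide; open, the fingers measure 123 mm over their backs; the gripper's body (75 mm by 187 mm) begins 45 mm behind the grasp point.
Start: joints at [-1.339, 0.313, 1.498, -0, 1.331, -0.223], TCP at [0.231, -0.472, 0.253] pointing down, gripper open.
Joint ranges: [-2.94, 2.94], [-0.97, 2.17], [0.19, 2.56], [-1.23, 4.37], [0.02, 3.11], [-2.88, 2.88]. Speed limits (rad/s): [2.39, 2.39, 3.01, 3.14, 3.14, 3.14].

### API

Orientations are given as a rotation vector (axis times angle).
In Python, from plant import env gives the robot as it stands.
- The arm moves only by the shell command python3 -m handwheel 'ROWS' [OPENING]. ROWS is JSON, a list of rows, each an object with "dp": the shift along the tool's x, y, z each as a share of 200 mm, from -1 to 1, a list of three; "yaw": the turn about the tool's z as a share of 1.5 rad, from -1 to 1. In form: [{"dp": [dx, dy, dz], "yaw": yaw}, ...]. A call has 1 to 8 rows; each row is the pose to reach, as a shift and turn from the pose commanded when the call began, along the tool's axes at that moment; what a row does not reach only later rows make up. A row lasts 1/10 s, in which the tool goes at most 50 mm and 8.59 degrees, less where a joint would pass 70% of its speed; a pose out of reach is approached as far as the arm can. A call with a number of a shift or a turn outside -1 to 1 is refused whole. A call with a gripper value outside its range is refused whole. OPENING is the opening, from 0 (shut) to 1 (fully open), set as the call begins (- or left out, the last holds). The fingers move at their own pace and stop on an object; the grip force is fixed at half the most. Time passes only in rows, so rows that repeat a pose let the fingers close. It gives the time, the measured TCP pose, the force, the opening and the grip force at its end, in the units of the state.
- env.get_state(): the state, without advancing time (a new reading comes with each control period).
- env.snapshot(name): name is "scene" or "top" or "wrist"; returns (picture, depth): 400x640x3 uint8, red, green, blue; 400x640 float32, m along the optical axis (not along the pixel's ray), 0 where there is no reading.
- env.camera_params(name): a dict with "K" (3x3 intrinsics, pixels), "rvec" (rotation vector, rad) and "tvec" (3), from world to camera coordinates, as OpenCV has them; the wrist camera has in their place "hand_eye" (4x4, takes a point from camera to tool coordinates, whose origin is the TCP and whose axes are the flange's). Camera axes: x right, y down, z forward; pixel columns grow to the right and rows downward; lengths in m; the calibration is good to about 2 mm. A picture is of the moment at which its call begins: read the wrist's pose just before it. camera_params takes no time and is no camera call.
- env.finish_job(): hands the job in; it is judged then, once.
The state is a dict: "time": time; "joint_positions": joint angles; "joint_velocities": joint speeds; "joint_torque": joint torques, N m; "tool_pos": TCP position; "ee_rot": TCP orientation; "force": force on the tool from outside, world axes, zero at the start; "moment": the same for the moment, N m; "grip_width": finger opening in m; "grip_force": force on a finger pad.
Only numpy, scipy, OpenCV 4.12 (cv2) and the standard library are available. Lean on these libraries where they do the work, as an engineer would, in place of code of your own. Each camera call takes 0.05 s, during which the arm holds its last target. There are 200 camera calls.

## Working session

There is one attempt and no reset: what is moved stays moved. The work goes in short steps, Python scripts to look and compute and a shell command to move; the robot and the scene stay as the last step left them, time stands still between calls to the robot, and variables do not carry over. Pictures are saved under pics/ and viewed, at most 10 in all, crops included, and the job is handed in when it is done.

```bash
ls; mkdir -p pics
python3 - <<'E'
from plant import env
import cv2,numpy as np
s=env.get_state();print(s)
for n in("scene","top"):
    p,d=env.snapshot(n);cv2.imwrite(f"pics/{n}0.png",p[:,:,::-1]);np.save(f"pics/{n}0.npy",d)
    print(n,env.camera_params(n))
print(env.camera_params("wrist"))
E
```

```text
pics
{'time': 0.0, 'joint_positions': array([-1.33938481e+00,  3.13466245e-01,  1.49844616e+00,  9.83679737e-06,
        1.33100800e+00, -2.23382953e-01]), 'joint_velocities': array([ 0.00215578,  0.00229436,  0.00055235, -0.0010789 ,  0.0001354 ,
       -0.00171435]), 'joint_torque': array([-3.38396148e-04, -4.02220345e+01, -2.52271736e+01,  6.93969475e-02,
        3.53412784e-02, -1.04325609e-04]), 'tool_pos': array([ 0.23056499, -0.47140159,  0.25214933]), 'ee_rot': array([-3.05942420e+00, -7.07945668e-01, -6.63189154e-06]), 'force': array([-0.12036732, -0.26557617,  0.6080053 ]), 'moment': array([-0.04288633, -0.06905209,  0.04722934]), 'grip_force': 0.0, 'grip_width': 0.0878557483516176}
scene {'K': array([[483.88435713,   0.        , 318.06454112],
       [  0.        , 483.88435713, 196.32870071],
       [  0.        ,   0.        ,   1.        ]]), 'rvec': array([ 2.20278246,  1.3197819 , -0.41857349]), 'tvec': array([-0.24188147, -0.32632762,  1.82804594])}
top {'K': array([[422.16437554,   0.        , 319.62954627],
       [  0.        , 422.16437554, 196.23845169],
       [  0.        ,   0.        ,   1.        ]]), 'rvec': array([ 2.10374382, -2.14153988,  0.18500303]), 'tvec': array([-0.01256414,  0.55371711,  1.30586798])}
{'K': array([[320.79836784,   0.        , 323.99459381],
       [  0.        , 320.79836784, 197.14190315],
       [  0.        ,   0.        ,   1.        ]]), 'hand_eye': array([[-4.83637810e-04, -9.66171090e-01, -2.57901512e-01,
         6.68378573e-02],
       [ 9.99999872e-01, -5.06237177e-04,  2.12250664e-05,
         5.84320642e-04],
       [-1.51066379e-04, -2.57901469e-01,  9.66171211e-01,
        -1.31769425e-01],
       [ 0.00000000e+00,  0.00000000e+00,  0.00000000e+00,
         1.00000000e+00]])}
```

View pics/scene0.png

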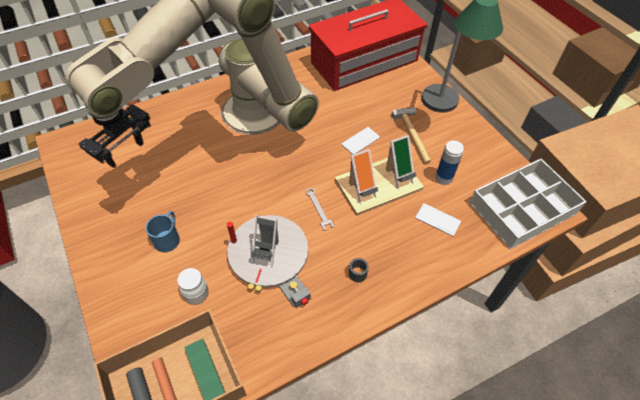

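View pics/top0.png

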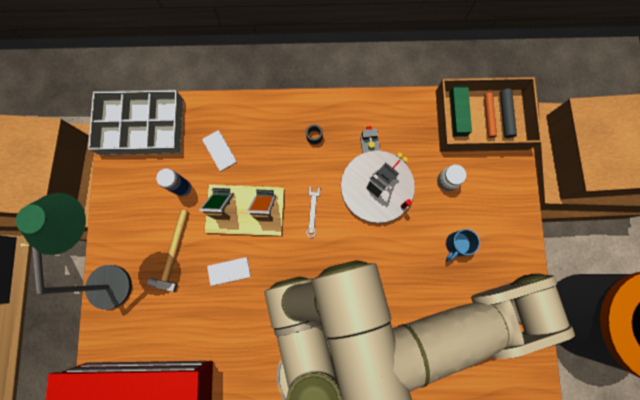

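The candidates: in the rack, green (216,203) and amber (262,203) in the top view. The look-alikes are the white cards at (219,150) and (229,271), and a green block in the tray at (461,111). The plate in the rack's left bay (+y) fits the description. It gets an enlarged crop along with the measurements.

```bash
cat > h.py <<'E'
import numpy as np,cv2
from plant import env
from scipy.spatial.transform import Rotation as R
def cam(n,st=None):
    c=env.camera_params(n);K=c["K"]
    if "rvec" in c:
        r=R.from_rotvec(c["rvec"]).as_matrix();return K,r.T,-r.T@c["tvec"]
    st=st or env.get_state();T=R.from_rotvec(st["ee_rot"]).as_matrix();H=c["hand_eye"]
    return K,T@H[:3,:3],T@H[:3,3]+st["tool_pos"]
def plane(C,uv,z):   # rays onto world z
    K,r,t=C;uv=np.atleast_2d(uv).astype(float);d=np.c_[uv,np.ones(len(uv))]@np.linalg.inv(K).T@r.T
    return t+d*((z-t[2])/d[:,2])[:,None]
def cloud(C,uv,dep):
    K,r,t=C;uv=np.atleast_2d(uv);d=np.c_[uv.astype(float),np.ones(len(uv))]@np.linalg.inv(K).T
    return t+(d*dep[uv[:,1],uv[:,0]][:,None])@r.T
def mask(p,h0,h1,s,v,box=None,smax=255):
    H=cv2.cvtColor(p,cv2.COLOR_RGB2HSV);m=cv2.inRange(H,(h0,s,v),(h1,smax,255))
    if box: b=np.zeros_like(m);x0,y0,x1,y1=box;b[y0:y1,x0:x1]=1;m*=b
    return m
def pix(m): return np.argwhere(m>0)[:,::-1]
E
python3 - <<'E'
from h import *
p=cv2.imread("pics/top0.png")[:,:,::-1].copy();d=np.load("pics/top0.npy");C=cam("top")
cv2.imwrite("pics/crop.png",np.hstack([cv2.resize(p[180:240,200:290,::-1],None,fx=4.4,fy=6,interpolation=3)[:360],cv2.resize(p[120:240,335:475,::-1],None,fx=2.8,fy=3,interpolation=3)[:360]]))
m=mask(p,0,6,180,90,(395,190,420,220))|mask(p,174,180,180,90,(395,190,420,220));u=pix(m);P=cloud(C,u,d)
print("post px",len(u),u.min(0),u.max(0));top=P[:,2]>.122;print(P[:,2].max(),"top by cloud",P[top].mean(0),"ray",plane(C,u[top].mean(0),.133))
# disc rim
v=np.array([(x,y) for y in range(140,235) for x in range(330,425)]);Q=cloud(C,v,d)
hs=cv2.cvtColor(p,cv2.COLOR_RGB2HSV)[v[:,1],v[:,0]];k=(abs(Q[:,2]-.038)<.008)&(hs[:,1]<60)
mm=np.zeros(d.shape,np.uint8);mm[v[k,1],v[k,0]]=255;mm=cv2.morphologyEx(mm,cv2.MORPH_OPEN,np.ones((3,3)))
c=max(cv2.findContours(mm,0,1)[0],key=cv2.contourArea);h=cv2.convexHull(c)[:,0];W=plane(C,h,.038)[:,:2]
print("disc z",np.median(Q[k,2]));A=np.c_[2*W,np.ones(len(W))];s=np.linalg.lstsq(A,(W**2).sum(1),rcond=None)[0];print("disc centre",s[:2],"r",np.sqrt(s[2]+s[:2]@s[:2]))
# rack base
m=mask(p,20,32,50,120,(195,175,295,245));u=pix(m);P=cloud(C,u,d);print("rack z",np.median(P[:,2]))
k=abs(P[:,2]-.02)<.006;h=cv2.convexHull(u[k].astype(np.int32))[:,0];print("rect",cv2.minAreaRect((plane(C,h,.02)[:,:2]*1000).astype(np.float32)))
for nm,a in(("green",(45,90,80,20,(200,185,235,220))),("amber",(3,16,170,80,(245,185,280,220)))):
    m=mask(p,*a);u=pix(m);P=cloud(C,u,d);k=P[:,2]>.035;u,P=u[k],P[k];c=P.mean(0);_,_,V=np.linalg.svd(P-c);print(nm,len(u),u.min(0),u.max(0),"c",c,"n",V[2],P[:,2].min(),P[:,2].max())
m=mask(p,18,32,120,100,(360,120,410,170));n,_,st,ce=cv2.connectedComponentsWithStats(m);print("brass",st[1:,4],ce[1:],[plane(C,x,.045)[0] for x in ce[1:]])
for b in((355,120,385,150),):
    v=np.array([(x,y) for y in range(b[1],b[3]) for x in range(b[0],b[2])]);Q=cloud(C,v,d);k=Q[:,2]>.02;print("block",Q[k].mean(0),Q[k].min(0),Q[k].max(0))
E
```

```text
post px 23 [405 200] [411 204]
0.13809804790138314 top by cloud [ 0.51587702 -0.2879449   0.13190809] ray [[ 0.51569695 -0.28771726  0.133     ]]
disc z 0.03789514315337783
disc centre [ 0.5863691  -0.20997424] r 0.1185207373979874
rack z 0.019991539350590504
rect ((519.468505859375, 225.0927276611328), (249.70932006835938, 158.67092895507812), 86.79115295410156)
green 207 [203 195] [227 207] c [0.53256621 0.29537159 0.11528969] n [-0.86455826  0.05169353 -0.49986677] 0.06309441257436244 0.16230754801263791
amber 214 [251 196] [271 209] c [0.52285668 0.1549857  0.12283728] n [0.90449287 0.35305106 0.23926469] 0.05818092024254917 1.384215110491005
brass [28 24 26] [[371.         144.5       ]
 [399.29166667 154.41666667]
 [404.65384615 158.65384615]] [array([ 0.7245707 , -0.19460879,  0.045     ]), array([ 0.68892381, -0.28594223,  0.045     ]), array([ 0.67423144, -0.30272417,  0.045     ])]
block [ 0.75088756 -0.18950209  0.0584667 ] [ 0.3083037  -0.21647554  0.02017599] [ 0.79076261 -0.03080656  1.38421511]
```

View pics/crop.png

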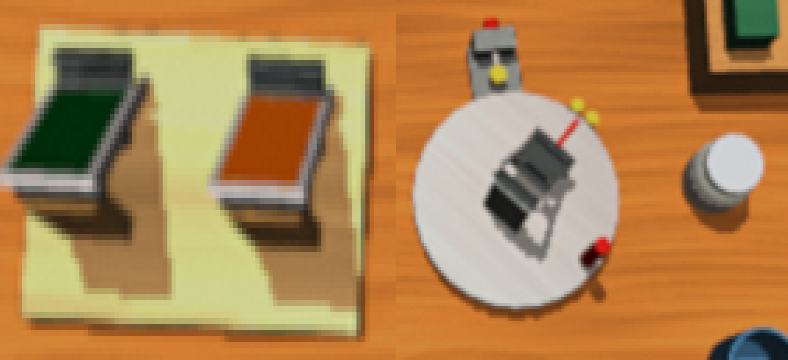

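The crop confirms the green-panelled plate on the plywood rack's left (+y) bay at crop (80,130), with amber at (270,130). The disc, post (crop 600,250), brass pins (585,110) and plunger (498,72) also show clearly. The post radius is 105 mm and the rack rectangle 250x159, both matching the description. The disc sits about 0.84 rad short of the notch.

```bash
cat >> h.py <<'E'
def go(x,y,z,ang):   # shares for TCP target with tool x axis at world angle ang (deg), tool down
    s=env.get_state();T=R.from_rotvec(s["ee_rot"]).as_matrix()
    a=np.degrees(np.arctan2(T[1,0],T[0,0]));d=T.T@(np.array([x,y,z])-s["tool_pos"])
    w=(ang-a+180)%360-180
    print("tcp",s["tool_pos"].round(4),"ang",round(a,2),"tilt",T[:,2].round(3),"F",s["force"].round(1),"gw",round(s["grip_width"],4),"gf",round(s["grip_force"],1),"t",round(s["time"],2))
    print("-> dp",(d/.2).round(4),"yaw",round(-np.radians(w)/1.5,4))
E
python3 -m handwheel '[{"dp":[1,-0.2,0],"yaw":-0.256},{"dp":[1,-0.2,0],"yaw":-0.256},{"dp":[1,-0.2,0],"yaw":-0.256},{"dp":[1,-0.2,0],"yaw":-0.256},{"dp":[1,-0.2,0],"yaw":-0.256}]'
python3 -c "
from h import *
go(.5157,-.2877,.22,48)"
```

```text
time: 0.6
tool_pos: [0.3958, -0.3445, 0.2525]
ee_rot: [-2.865, -1.287, -0.001]
force: [0.0, 0.1, 0.7]
grip_width: 0.0877
grip_force: 0.0
tcp [ 0.3958 -0.3445  0.2525] ang 48.37 tilt [ 0.     0.001 -1.   ] F [0.  0.1 0.7] gw 0.0877 gf 0.0 t 0.6
-> dp [0.6102 0.2595 0.1632] yaw 0.0043
```

```bash
python3 -m handwheel '[{"dp":[0.61,0.26,0.16],"yaw":0},{"dp":[0.61,0.26,0.16],"yaw":0},{"dp":[0.61,0.26,0.16],"yaw":0},{"dp":[0.61,0.26,0.16],"yaw":0},{"dp":[0.61,0.26,0.16],"yaw":0}]'
python3 - <<'E'
from h import *
import cv2
s=env.get_state();p,d=env.snapshot("wrist");C=cam("wrist",s)
cv2.imwrite("pics/w1.png",p[:,:,::-1])
m=mask(p,0,6,150,90)|mask(p,174,180,150,90);u=pix(m);P=cloud(C,u,d);k=abs(P[:,2]-.133)<.006
print(len(u),k.sum(),u[k].mean(0),plane(C,u[k].mean(0),.133))
go(.5157,-.2877,.105,48)
E
```

```text
time: 1.1
tool_pos: [0.5126, -0.2921, 0.2201]
ee_rot: [-2.868, -1.28, 0.001]
force: [-0.2, -0.2, -0.8]
grip_width: 0.0882
grip_force: 0.0
980 464 [326.37931034 197.57112069] [[ 0.51957366 -0.28797015  0.133     ]]
tcp [ 0.5122 -0.2926  0.2207] ang 48.02 tilt [-0.001 -0.    -1.   ] F [-0.4 -0.5  0.3] gw 0.0881 gf 0.0 t 1.15
-> dp [ 0.0304 -0.003   0.5784] yaw 0.0002
```

View pics/w1.png

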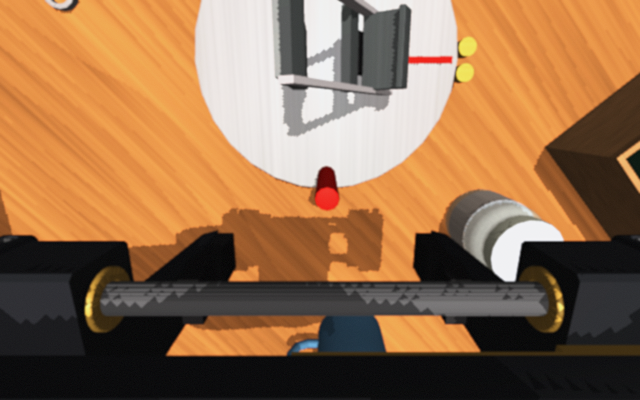

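Run:
```python
from h import *
C=cam("wrist");print(plane(C,(530,245),.1));C=cam("top");print(plane(C,(453,172),.1))
go(.5176,-.2878,.11,48)
```

```text
[[ 0.61386919 -0.44190579  0.1       ]]
[[ 0.61330923 -0.43961853  0.1       ]]
tcp [ 0.5122 -0.2926  0.2207] ang 48.02 tilt [-0.001 -0.    -1.   ] F [-0.4 -0.5  0.3] gw 0.0881 gf 0.0 t 1.15
-> dp [0.0363 0.0044 0.5533] yaw 0.0002
```

```bash
python3 -m handwheel '[{"dp":[0.036,0.004,0.3]},{"dp":[0.036,0.004,0.58]},{"dp":[0.036,0.004,0.58]},{"dp":[0.036,0.004,0.58]}]' || python3 -m handwheel '[{"dp":[0.036,0.004,0.3],"yaw":0},{"dp":[0.036,0.004,0.58],"yaw":0},{"dp":[0.036,0.004,0.58],"yaw":0},{"dp":[0.036,0.004,0.58],"yaw":0}]'
python3 -m handwheel '[{"dp":[0,0,0],"yaw":0},{"dp":[0,0,0],"yaw":0},{"dp":[0,0,0],"yaw":0},{"dp":[0,0,0],"yaw":0},{"dp":[0,0,0],"yaw":0},{"dp":[0,0,0],"yaw":0}]' 0
python3 - <<'E'
from h import *
c=np.array([.5864,-.21]);s=env.get_state();v=s["tool_pos"][:2]-c;print("r",np.hypot(*v),np.degrees(np.arctan2(v[1],v[0])))
T=R.from_rotvec(s["ee_rot"]).as_matrix()
th0=np.arctan2(v[1],v[0]);a0=th0;r=np.hypot(*v)
for g in range(0,56,4):
    t=th0+np.radians(g);q=c+r*np.array([np.cos(t),np.sin(t)]);d=T.T@np.r_[q-s["tool_pos"][:2],0];print(g,(d[:2]/.2).round(3),round(-np.radians(g)/1.5,3),q.round(3))
go(.5,0,.2,0)
E
```

```text
time: 1.55
tool_pos: [0.5164, -0.2875, 0.1028]
ee_rot: [-2.867, -1.275, 0.003]
force: [-0.2, -0.1, 1.0]
grip_width: 0.0881
grip_force: 0.0
time: 2.15
tool_pos: [0.5184, -0.287, 0.1049]
ee_rot: [2.869, 1.279, 0.0]
force: [0.1, 0.6, 0.6]
grip_width: 0.042
grip_force: 0.0
r 0.10277431420751215 -131.43608519446212
0 [0. 0.] -0.0 [ 0.518 -0.287]
4 [0.002 0.036] -0.047 [ 0.524 -0.292]
8 [0.006 0.071] -0.093 [ 0.53  -0.296]
12 [0.012 0.107] -0.14 [ 0.536 -0.3  ]
16 [0.021 0.141] -0.186 [ 0.542 -0.303]
20 [0.033 0.175] -0.233 [ 0.549 -0.306]
24 [0.046 0.209] -0.279 [ 0.556 -0.308]
28 [0.062 0.241] -0.326 [ 0.563 -0.31 ]
32 [0.08  0.272] -0.372 [ 0.57  -0.311]
36 [0.101 0.301] -0.419 [ 0.577 -0.312]
40 [0.123 0.329] -0.465 [ 0.584 -0.313]
44 [0.147 0.356] -0.512 [ 0.591 -0.313]
48 [0.173 0.38 ] -0.559 [ 0.598 -0.312]
52 [0.201 0.403] -0.605 [ 0.605 -0.311]
tcp [ 0.5184 -0.287   0.1049] ang 48.07 tilt [ 0. -0. -1.] F [0.1 0.6 0.6] gw 0.042 gf 0.0 t 2.15
-> dp [ 1.0062 -1.0274 -0.4757] yaw 0.5593schema error: expected keys dp, yaw
```

```bash
python3 -m handwheel '[{"dp":[0,0,0],"yaw":0},{"dp":[0,0,0],"yaw":0},{"dp":[0,0,0],"yaw":0},{"dp":[0,0,0],"yaw":0},{"dp":[0,0,0],"yaw":0}]'
python3 -m handwheel '[{"dp":[0.002,0.036],"yaw":0}]' 2>/dev/null
python3 -m handwheel '[{"dp":[0.002,0.036,0],"yaw":-0.047},{"dp":[0.006,0.071,0],"yaw":-0.093},{"dp":[0.012,0.107,0],"yaw":-0.14},{"dp":[0.021,0.141,0],"yaw":-0.186},{"dp":[0.033,0.175,0],"yaw":-0.233},{"dp":[0.046,0.209,0],"yaw":-0.279},{"dp":[0.062,0.241,0],"yaw":-0.326},{"dp":[0.08,0.272,0],"yaw":-0.372}]'
python3 - <<'E'
from h import *
c=np.array([.5864,-.21]);s=env.get_state();v=s["tool_pos"][:2]-c;print("r",np.hypot(*v),np.degrees(np.arctan2(v[1],v[0])))
p,d=env.snapshot("top");C=cam("top");cv2.imwrite("pics/t2.png",p[:,:,::-1])
m=mask(p,18,32,120,100,(355,115,415,170));n,_,st,ce=cv2.connectedComponentsWithStats(m)
for x in ce[1:]:
    q=plane(C,x,.045)[0];print(x,q,np.degrees(np.arctan2(*(q[:2]-c)[::-1])),np.hypot(*(q[:2]-c)))
T=R.from_rotvec(s["ee_rot"]).as_matrix();th0=np.arctan2(v[1],v[0]);r=np.hypot(*v)
for g in range(0,30,3):
    t=th0+np.radians(g);q=c+r*np.array([np.cos(t),np.sin(t)]);d=T.T@np.r_[q-s["tool_pos"][:2],0];print(g,(d[:2]/.2).round(3),round(-np.radians(g)/1.5,3),q.round(3))
go(.5,0,.2,0)
E
```

```text
time: 2.65
tool_pos: [0.5184, -0.2871, 0.1047]
ee_rot: [2.869, 1.279, 0.0]
force: [0.2, 0.7, -0.2]
grip_width: 0.0174
grip_force: 30.0
time: 3.45
tool_pos: [0.5695, -0.3121, 0.1048]
ee_rot: [2.403, 2.023, -0.001]
force: [-1.2, -2.7, 1.1]
grip_width: 0.0171
grip_force: 30.0
r 0.10350292131316766 -99.39312383512258
[371.06896552 144.4137931 ] [ 0.72486154 -0.19484728  0.045     ] 6.245385110441625 0.139288202348275
[379.42105263 147.52631579] [ 0.71366783 -0.22187997  0.045     ] -5.332891258747607 0.1278211075975433
[386.04545455 148.5       ] [ 0.70991254 -0.24349149  0.045     ] -15.17143092512828 0.127972764476157
0 [0. 0.] -0.0 [ 0.57  -0.312]
3 [0.001 0.027] -0.035 [ 0.575 -0.313]
6 [0.003 0.054] -0.07 [ 0.58  -0.313]
9 [0.007 0.081] -0.105 [ 0.586 -0.314]
12 [0.012 0.108] -0.14 [ 0.591 -0.313]
15 [0.019 0.134] -0.175 [ 0.597 -0.313]
18 [0.027 0.16 ] -0.209 [ 0.602 -0.312]
21 [0.036 0.185] -0.244 [ 0.607 -0.311]
24 [0.046 0.21 ] -0.279 [ 0.613 -0.31 ]
27 [0.058 0.235] -0.314 [ 0.618 -0.309]
tcp [ 0.5703 -0.3122  0.1048] ang 80.38 tilt [ 0.001 -0.001 -1.   ] F [-0.4 -3.9  0.3] gw 0.0171 gf 30.0 t 3.5
-> dp [ 1.4799 -0.6072 -0.4782] yaw 0.9352
```

```bash
python3 -m handwheel '[{"dp":[0.001,0.027,0],"yaw":-0.035},{"dp":[0.003,0.054,0],"yaw":-0.07},{"dp":[0.005,0.072,0],"yaw":-0.093},{"dp":[0.009,0.09,0],"yaw":-0.117},{"dp":[0.012,0.108,0],"yaw":-0.14},{"dp":[0.014,0.117,0],"yaw":-0.152},{"dp":[0.017,0.126,0],"yaw":-0.163},{"dp":[0.019,0.134,0],"yaw":-0.175}]'
cat > ang.py <<'E'
from h import *
c=np.array([.5864,-.21]);s=env.get_state();v=s["tool_pos"][:2]-c;print("r",np.hypot(*v),np.degrees(np.arctan2(v[1],v[0])))
p,d=env.snapshot("top");C=cam("top")
m=mask(p,18,32,120,100,(355,115,415,170));n,_,st,ce=cv2.connectedComponentsWithStats(m)
for a,x in zip(st[1:,4],ce[1:]):
    q=plane(C,x,.045)[0];print(a,x,np.degrees(np.arctan2(*(q[:2]-c)[::-1])))
go(.5,0,.2,0)
E
python3 ang.py
```

```text
time: 4.3
tool_pos: [0.5961, -0.3133, 0.1047]
ee_rot: [2.122, 2.316, -0.002]
force: [-1.3, -5.6, 0.4]
grip_width: 0.0169
grip_force: 30.0
r 0.10379342938096905 -84.61588875798012
68 [371.89705882 146.05882353] 5.441703375586615
tcp [ 0.5965 -0.3133  0.1047] ang 95.07 tilt [ 0.    -0.002 -1.   ] F [ 0.2 -5.  -1.7] gw 0.0167 gf 30.0 t 4.35
-> dp [ 1.6022 -0.3419 -0.479 ] yaw 1.1062
```

```bash
python3 -m handwheel '[{"dp":[0,0.005,0],"yaw":-0.006},{"dp":[0,0.009,0],"yaw":-0.012}]'
python3 -m handwheel '[{"dp":[0,0.005,0],"yaw":-0.006},{"dp":[0,0.009,0],"yaw":-0.012}]'
python3 -m handwheel '[{"dp":[0,0,0],"yaw":0},{"dp":[0,0,0],"yaw":0},{"dp":[0,0,0],"yaw":0},{"dp":[0,0,0],"yaw":0}]' 0.6
python3 ang.py
python3 - <<'E'
from h import *
p,d=env.snapshot("top");cv2.imwrite("pics/t3.png",cv2.resize(p[110:230,325:445,::-1],None,fx=5,fy=5,interpolation=3))
E
```

```text
time: 4.55
tool_pos: [0.5982, -0.3131, 0.1048]
ee_rot: [2.101, 2.334, -0.002]
force: [-0.2, -5.5, -1.0]
grip_width: 0.0169
grip_force: 30.0
time: 4.75
tool_pos: [0.5987, -0.3131, 0.1047]
ee_rot: [-2.08, -2.352, 0.005]
force: [-11.4, -6.0, 4.9]
grip_width: 0.017
grip_force: 30.0
time: 5.15
tool_pos: [0.6002, -0.3118, 0.1047]
ee_rot: [-2.079, -2.355, -0.0]
force: [0.3, -0.4, 0.0]
grip_width: 0.0469
grip_force: 0.0
r 0.10273060340712445 -82.25522705505611
63 [371.49206349 146.34920635] 6.071247934924186
tcp [ 0.6002 -0.3118  0.1047] ang 97.13 tilt [ 0.  0. -1.] F [ 0.2 -0.3 -0.2] gw 0.0507 gf 0.0 t 5.2
-> dp [ 1.6094 -0.3036 -0.4765] yaw 1.1302
```

View pics/t3.png

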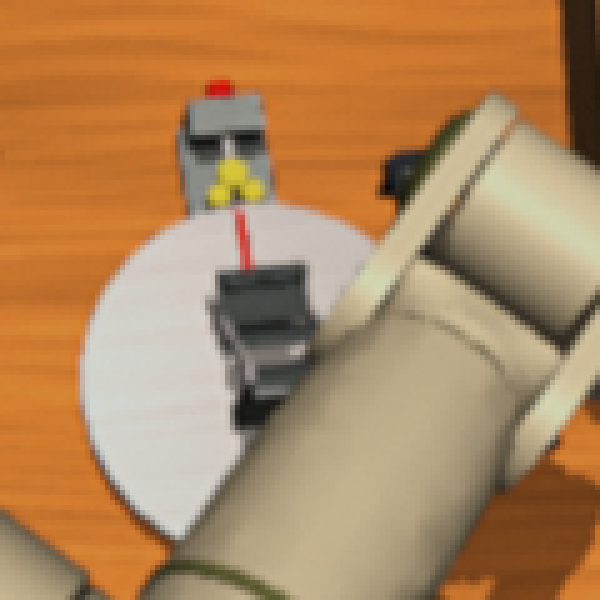

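The plunger knob (crop 235,172) sits between the two pins (218,195) and (255,190), with the red mark (243,240) pointing at it, so it has clicked. I'll back off upward and measure the easel with the wrist camera.

```bash
python3 -m handwheel '[{"dp":[0,0,-0.25],"yaw":0},{"dp":[0,0,-0.5],"yaw":0},{"dp":[0,0,-0.75],"yaw":0.1},{"dp":[0.25,-0.1,-1],"yaw":0.3},{"dp":[0.53,-0.19,-1],"yaw":0.4},{"dp":[0.53,-0.19,-1],"yaw":0.5},{"dp":[0.53,-0.19,-1],"yaw":0.6},{"dp":[0.53,-0.19,-1],"yaw":0.7}]' 1
python3 -c "
from h import *
go(.54,-.205,.33,6)"
```

```text
time: 6.05
tool_pos: [0.5491, -0.2107, 0.3056]
ee_rot: [2.899, 1.209, 0.001]
force: [0.8, -0.5, 0.4]
grip_width: 0.088
grip_force: 0.0
tcp [ 0.5491 -0.2107  0.3056] ang 45.27 tilt [ 0.001 -0.001 -1.   ] F [ 0.8 -0.5  0.4] gw 0.088 gf 0.0 t 6.05
-> dp [-0.0118 -0.0523 -0.1223] yaw 0.4569
```

```bash
python3 -m handwheel '[{"dp":[-0.01,-0.05,-0.12],"yaw":0.1},{"dp":[-0.01,-0.05,-0.12],"yaw":0.2},{"dp":[-0.01,-0.05,-0.12],"yaw":0.3},{"dp":[-0.01,-0.05,-0.12],"yaw":0.4},{"dp":[-0.01,-0.05,-0.12],"yaw":0.457},{"dp":[-0.01,-0.05,-0.12],"yaw":0.457}]' 1
python3 - <<'E'
from h import *
s=env.get_state();p,d=env.snapshot("wrist");C=cam("wrist",s);np.savez("pics/we.npz",p=p,d=d,st=np.r_[s["tool_pos"],s["ee_rot"]])
cv2.imwrite("pics/we.png",p[:,:,::-1])
st=env.get_state();print(s["tool_pos"],st["tool_pos"])
# back-projected points in stand frame
u=np.array([(x,y) for y in range(0,300,1) for x in range(150,520)]);P=cloud(C,u,d);k=(P[:,2]>.05)&(P[:,2]<.2)&(np.hypot(P[:,0]-.5864,P[:,1]+.21)<.09);P=P[k]
print(len(P),P.min(0),P.max(0))
p,d=env.snapshot("top");C=cam("top");m=mask(p,0,6,150,90,(370,170,425,245))|mask(p,174,180,150,90,(370,170,425,245));u=pix(m);Q=cloud(C,u,d);k=Q[:,2]>.125;print("post",len(u),k.sum(),plane(C,u[k].mean(0),.133) if k.sum() else 0)
E
```

```text
time: 6.65
tool_pos: [0.5407, -0.2059, 0.3288]
ee_rot: [-3.137, -0.171, -0.0]
force: [-0.9, 0.5, 0.6]
grip_width: 0.0883
grip_force: 0.0
[ 0.54071457 -0.20593767  0.32878286] [ 0.54072178 -0.20591702  0.32877884]
4351 [ 0.55557896 -0.24286698  0.05030629] [ 0.65372053 -0.17459411  0.17668862]
post 0 0 0
```

View pics/we.png

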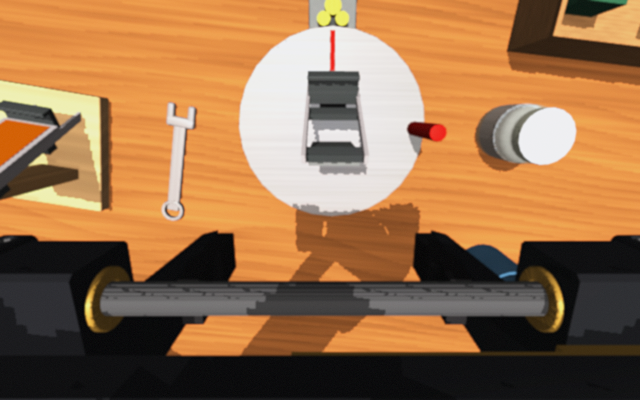

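The wrist view shows the easel upright at (335,115). Its two pale rails are at (309,120) and (361,120), the ledge and lip at (333,88), the back cross-bar at (335,152) and the post top at (436,131). Next: yaw, centre line and rail plane.

Run:
```python
from h import *
z=np.load("pics/we.npz");p,d,st=z["p"],z["d"],z["st"];C=cam("wrist",dict(tool_pos=st[:3],ee_rot=st[3:]))
# disc circle
m=mask(p,0,180,0,150,(225,20,440,220),70);u=pix(m);P=cloud(C,u,d);k=abs(P[:,2]-.038)<.006;mm=np.zeros(d.shape,np.uint8);mm[u[k,1],u[k,0]]=255
mm=cv2.morphologyEx(mm,cv2.MORPH_OPEN,np.ones((3,3)));c=max(cv2.findContours(mm,0,1)[0],key=cv2.contourArea);h=cv2.convexHull(c)[:,0];W=plane(C,h,.038)[:,:2]
s=np.linalg.lstsq(np.c_[2*W,np.ones(len(W))],(W**2).sum(1),rcond=None)[0];c0=s[:2];print("disc",c0,np.sqrt(s[2]+c0@c0),"z",P[k,2].mean())
R1=lambda b:mask(p,0,6,150,90,b)|mask(p,174,180,150,90,b)
u=pix(R1((320,25,345,75)));L=plane(C,u,.038)[:,:2];_,_,V=np.linalg.svd(L-L.mean(0));print("line",L.mean(0)-c0,"dir",np.degrees(np.arctan2(*V[0][::-1])),"radial",np.degrees(np.arctan2(*(L.mean(0)-c0)[::-1])))
u=pix(R1((400,115,450,145)));Q=cloud(C,u,d);k=Q[:,2]>.127;q=plane(C,u[k].mean(0),.133)[0];print("post",q,np.hypot(*(q[:2]-c0)),np.degrees(np.arctan2(*(q[:2]-c0)[::-1]))+90)
# easel points in stand frame
psi=np.radians(6.3)
for psi in [np.radians(6.5)]:
    A=R.from_euler("z",psi).as_matrix()@R.from_euler("y",-30,degrees=True).as_matrix() # axes x,y,z of easel
    u=np.array([(x,y) for y in range(60,175) for x in range(295,380)]);P=cloud(C,u,d);k=(P[:,2]>.045)&(P[:,2]<.2)
    E=(P-np.r_[c0,.0778])@A;E=E[k];u=u[k]
    col=p[u[:,1],u[:,0]].mean(1)
    for b in range(-50,125,10):
        j=(E[:,2]>=b/1e3)&(E[:,2]<(b+10)/1e3)
        if j.sum()>5: 
            e=E[j]*1000;l=e[(e[:,1]<-20)];r=e[e[:,1]>20];print(b,j.sum(),"y",np.percentile(e[:,1],[1,99]).round(1),"x",np.percentile(e[:,0],[2,50,98]).round(1),"Lx/Rx",np.percentile(l[:,0],[50,95]).round(1) if len(l) else 0,np.percentile(r[:,0],[50,95]).round(1) if len(r) else 0)
np.save("pics/c0.npy",c0)
```

```text
disc [ 0.58875873 -0.21025832] 0.11854658644376224 z 0.03794199763778118
line [0.09097887 0.00935891] dir -173.484389740029 radial 5.8733016568711
post [ 0.59976686 -0.31346474  0.133     ] 0.10379182744652958 6.088224585231501
-40 6 y [28.8 30.1] x [33.  33.3 34. ] Lx/Rx 0 [33.3 34. ]
-30 83 y [-30.3  29.7] x [33.  59.  59.7] Lx/Rx [58.3 59.1] [46.1 59.7]
-20 1426 y [-27.7  27.7] x [-29.3  39.   59.6] Lx/Rx [39. 59.] [39.6 59.5]
-10 583 y [-28.8  28.8] x [-23.3  33.3  59.6] Lx/Rx [33.2 58.7] [33.6 59.6]
0 533 y [-29.1  28.7] x [-17.1  20.6  33.4] Lx/Rx [22.2 33.2] [22.5 33.6]
10 97 y [-30.4  30.4] x [-11.6  25.   34. ] Lx/Rx [32.3 33.7] [33.3 34.1]
20 92 y [-29.7  30. ] x [-5.8 27.7 34. ] Lx/Rx [32.5 33.7] [33.3 34.1]
30 65 y [-30.1  30.6] x [24.2 32.9 34.1] Lx/Rx [32.8 33.6] [33.1 34. ]
40 53 y [-30.2  30.2] x [23.8 33.1 34. ] Lx/Rx [33.  33.6] [33.4 34. ]
50 72 y [-30.   30.6] x [24.4 33.  34.2] Lx/Rx [32.8 33.6] [33.4 34.2]
60 180 y [-29.8  30.2] x [22.4 23.6 34. ] Lx/Rx [32.4 33.6] [33. 34.]
70 630 y [-29.1  29.8] x [ 9.2 23.1 33.6] Lx/Rx [23.3 33.4] [23.6 33.9]
80 457 y [-29.5  30. ] x [15.2 20.3 33.8] Lx/Rx [23.6 33.3] [23.5 34.1]
90 107 y [-30.1  30.9] x [23.6 29.7 34.1] Lx/Rx [29.3 33.4] [30.1 34. ]
```

```bash
python3 -m handwheel '[{"dp":[0,-1,0],"yaw":0.109},{"dp":[0,-1,0],"yaw":0.109},{"dp":[0,-1,0],"yaw":0.109},{"dp":[0,-1,0],"yaw":0.109}]'
python3 -m handwheel '[{"dp":[0,-1,0],"yaw":0},{"dp":[0,-1,0],"yaw":0},{"dp":[0,-1,0],"yaw":0},{"dp":[0,-1,0],"yaw":0}]'
python3 - <<'E'
from h import *
z=np.load("pics/we.npz");p,d,st=z["p"],z["d"],z["st"];C=cam("wrist",dict(tool_pos=st[:3],ee_rot=st[3:]));c0=np.load("pics/c0.npy")
A=R.from_euler("z",6.1,degrees=True).as_matrix()@R.from_euler("y",-30,degrees=True).as_matrix()
u=np.array([(x,y) for y in range(60,175) for x in range(295,380)]);P=cloud(C,u,d);k=(P[:,2]>.045)&(P[:,2]<.2);E=(P-np.r_[c0,.0778])@A*1000;E=E[k]
o=np.array([33.6,0,-19.4]);print("origin",np.r_[c0,.0778]+A@o/1000);E=E-o
lip=E[(E[:,0]>20)];print("lip z max",np.percentile(lip[:,2],[50,90,98]),"x",np.percentile(lip[:,0],[5,50,95]))
led=E[(E[:,0]>2)&(E[:,0]<19)];print("ledge?",np.percentile(led[:,2],[5,25,50,75,95]),len(led))
print("rail top",E[abs(E[:,0])<1.5][:,2].max())
go(.50,.2956,.33,-3.3)
E
```

```text
time: 7.15
tool_pos: [0.5183, -0.0059, 0.3289]
ee_rot: [-3.14, 0.082, -0.001]
force: [0.6, 0.3, -0.7]
grip_width: 0.0881
grip_force: 0.0
time: 7.55
tool_pos: [0.5293, 0.1941, 0.329]
ee_rot: [-3.14, 0.081, -0.001]
force: [0.4, -0.9, -0.4]
grip_width: 0.0881
grip_force: 0.0
origin [ 0.62733751 -0.20613544  0.07779911]
lip z max [ 9.44084316 12.227224   12.87523038] x [21.22061552 25.32572739 26.11968844]
ledge? [2.62238187 3.40108356 3.85036114 4.35685894 4.90057676] 657
rail top 114.16206987590465
tcp [0.5293 0.1941 0.329 ] ang -2.95 tilt [ 0.001  0.    -1.   ] F [ 0.4 -0.9 -0.4] gw 0.0881 gf 0.0 t 7.55
-> dp [-0.1722 -0.4992 -0.0052] yaw 0.0041
```

```bash
python3 -m handwheel '[{"dp":[-0.17,-0.5,0],"yaw":0.004},{"dp":[-0.17,-0.5,0],"yaw":0.004},{"dp":[-0.17,-0.5,0],"yaw":0.004},{"dp":[-0.17,-0.5,0],"yaw":0.004}]'
python3 - <<'E'
from h import *
s=env.get_state();p,d=env.snapshot("wrist");C=cam("wrist",s);np.savez("pics/wr.npz",p=p,d=d,st=np.r_[s["tool_pos"],s["ee_rot"]]);cv2.imwrite("pics/wr.png",p[:,:,::-1]);print(s["tool_pos"])
m=mask(p,45,90,80,20);n,l,stt,ce=cv2.connectedComponentsWithStats(m)
for i in range(1,n):
    if stt[i,4]>200: print(stt[i],ce[i])
E
```

```text
time: 7.95
tool_pos: [0.5006, 0.2946, 0.3286]
ee_rot: [3.14, -0.088, -0.0]
force: [0.6, 0.4, -0.7]
grip_width: 0.0879
grip_force: 0.0
[0.50057535 0.29457872 0.32859505]
[ 295  117   53   67 3184] [321.29334171 151.42525126]
```

View pics/wr.png

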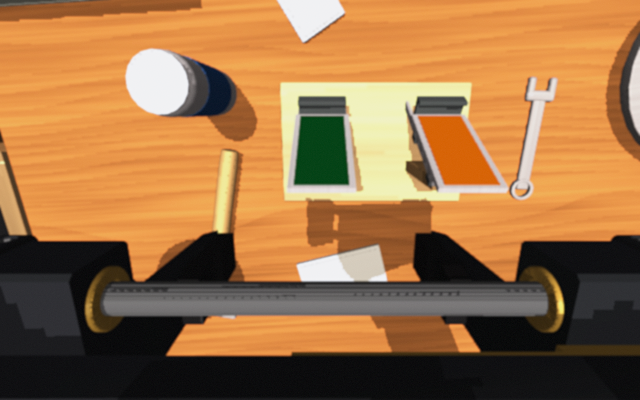

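The green plate is under the gripper at (321,151), with its grey border from (299,114) to (353,190). The spray can (170,80) and hammer handle (228,190) lie left of it. Now I'll fit its frame.

Run:
```python
from h import *
z=np.load("pics/wr.npz");p,d,st=z["p"],z["d"],z["st"];C=cam("wrist",dict(tool_pos=st[:3],ee_rot=st[3:]))
m=cv2.erode(mask(p,45,90,80,20,(280,100,370,200)),np.ones((3,3)));u=pix(m);P=cloud(C,u,d);c=P.mean(0);_,S,V=np.linalg.svd(P-c);n=V[2]*np.sign(V[2][2])
print("c",c,"n",n,"yaw",np.degrees(np.arctan2(n[1],n[0])),"lean",np.degrees(np.arcsin(n[2])),"rms mm",S[2]/len(P)**.5*1e3)
# long-edge yaw from panel corners
q=cv2.approxPolyDP(max(cv2.findContours(mask(p,45,90,80,20,(280,100,370,200)),0,1)[0],key=cv2.contourArea),5,True)[:,0];print(q.tolist())
for yaw in(-3.3,):
    A=R.from_euler("z",yaw,degrees=True).as_matrix()@R.from_euler("y",-30,degrees=True).as_matrix()
    u=np.array([(x,y) for y in range(100,205) for x in range(280,370)]);Q=cloud(C,u,d);E=(Q-c)@A*1000;k=(abs(E[:,0])<3);E=E[k];print("panel z,y",np.ptp((P-c)@A*1000,axis=0))
    print("z ext",np.percentile(E[abs(E[:,1])<25][:,2],[0.5,99.5]))
    for b in range(-60,60,20):
        e=E[(E[:,2]>b)&(E[:,2]<b+20)];print(b,np.percentile(e[:,1],[.5,99.5]).round(1),np.median(e[:,0]).round(2))
    pc=(P-c)@A*1000;print("panel y",np.percentile(pc[:,1],[.5,99.5]),"z",np.percentile(pc[:,2],[.5,99.5]))
```

```text
c [0.52895458 0.29553905 0.12593382] n [ 0.95219311 -0.00329253  0.30547903] yaw -0.19811886722597338 lean 17.78698587536399 rms mm 12.073387984382363
[[301, 117], [295, 183], [347, 183], [342, 117]]
panel z,y [203.20083059  47.71530093 335.9481228 ]
z ext [-74.98635407  56.21335256]
-60 [-31.1  32.3] -1.19
-40 [-30.9  32.2] -1.21
-20 [-31.   32.2] -1.11
0 [-31.1  32.3] -1.07
20 [-31.1  32. ] -1.04
40 [-31.2  32.2] -1.17
panel y [-23.42057201  23.44369307] z [-64.75073715 107.92637719]
```

```bash
python3 -c "
from h import *
print('can',plane(cam('top'),(168,177),.16))
go(.5164,.2968,.134,-3.3)"
```

```text
can [[0.60005896 0.42825475 0.16      ]]
tcp [0.5011 0.2934 0.3286] ang -3.33 tilt [ 0. -0. -1.] F [ 0.2 -0.5  0.3] gw 0.0884 gf 0.0 t 8.0
-> dp [ 0.0752 -0.0219  0.9732] yaw -0.0004
```

```bash
python3 -m handwheel '[{"dp":[0.075,-0.022,0],"yaw":0},{"dp":[0.075,-0.022,0.2],"yaw":0},{"dp":[0.075,-0.022,0.4],"yaw":0},{"dp":[0.075,-0.022,0.55],"yaw":0},{"dp":[0.075,-0.022,0.65],"yaw":0},{"dp":[0.075,-0.022,0.75],"yaw":0},{"dp":[0.075,-0.022,0.86],"yaw":0},{"dp":[0.075,-0.022,0.97],"yaw":0}]'
python3 -m handwheel '[{"dp":[0,0,0],"yaw":0}]'
python3 -c "
from h import *
go(.5164,.2968,.134,-3.3)"
```

```text
time: 8.8
tool_pos: [0.5171, 0.2952, 0.1341]
ee_rot: [3.14, -0.097, 0.001]
force: [1.5, -0.1, -0.0]
grip_width: 0.0882
grip_force: 0.0
time: 8.9
tool_pos: [0.5158, 0.295, 0.1322]
ee_rot: [3.138, -0.096, -0.007]
force: [-0.7, 0.5, -0.3]
grip_width: 0.0881
grip_force: 0.0
tcp [0.5158 0.295  0.1322] ang -3.52 tilt [-0.005 -0.002 -1.   ] F [-0.7  0.5 -0.3] gw 0.0881 gf 0.0 t 8.9
-> dp [ 0.0023 -0.0091 -0.0089] yaw -0.0026
```

```bash
python3 -m handwheel '[{"dp":[0.002,-0.007,-0.006],"yaw":-0.002},{"dp":[0.002,-0.007,-0.006],"yaw":-0.002}]'
python3 -m handwheel '[{"dp":[0,0,0],"yaw":0},{"dp":[0,0,0],"yaw":0},{"dp":[0,0,0],"yaw":0},{"dp":[0,0,0],"yaw":0},{"dp":[0,0,0],"yaw":0},{"dp":[0,0,0],"yaw":0}]' 0.5
python3 -c "
from h import *
go(.5164,.2968,.134,-3.3)"
```

```text
time: 9.1
tool_pos: [0.5178, 0.2983, 0.1376]
ee_rot: [-3.139, 0.09, -0.004]
force: [0.7, -0.8, 0.3]
grip_width: 0.0883
grip_force: 0.0
time: 9.7
tool_pos: [0.5167, 0.2972, 0.1362]
ee_rot: [3.137, -0.089, -0.001]
force: [-3.0, -8.5, 3.5]
grip_width: 0.0632
grip_force: 30.0
tcp [0.5167 0.2972 0.1362] ang -3.24 tilt [-0.001 -0.003 -1.   ] F [-3.  -8.5  3.5] gw 0.0632 gf 30.0 t 9.7
-> dp [-0.0015  0.0019  0.0112] yaw 0.0007
```

```bash
python3 -m handwheel '[{"dp":[0,0,-0.03],"yaw":0},{"dp":[0,0,-0.08],"yaw":0},{"dp":[0,0,-0.16],"yaw":0},{"dp":[0,0,-0.28],"yaw":0},{"dp":[0,0,-0.42],"yaw":0},{"dp":[0,0,-0.6],"yaw":0},{"dp":[0,0,-0.78],"yaw":0},{"dp":[0,0,-0.9],"yaw":0}]'
python3 -m handwheel '[{"dp":[0,0,0],"yaw":0},{"dp":[0,0,0],"yaw":0}]'
python3 - <<'E'
from h import *
s=env.get_state();go(.53,.1,.35,-3)
p,d=env.snapshot("wrist");C=cam("wrist",s);cv2.imwrite("pics/wh.png",p[:,:,::-1])
T=R.from_rotvec(s["ee_rot"]).as_matrix()
m=mask(p,45,90,80,20);n,l,st,ce=cv2.connectedComponentsWithStats(m)
for i in range(1,n):
    if st[i,4]>300:
        u=pix(cv2.erode((l==i).astype(np.uint8),np.ones((7,7))));P=(cloud(C,u,d)-s["tool_pos"])@T
        P=P[np.linalg.norm(P-np.median(P,0),axis=1)<.08];c=np.median(P,0)
        for _ in range(3):
            _,S,V=np.linalg.svd(P-P.mean(0));e=(P-P.mean(0))@V[2];P=P[abs(e)<.003]
        print(st[i],ce[i],"c",c,"n",V[2],"lean",np.degrees(np.arcsin(abs(V[2][2]))),len(P), "d",V[2]@P.mean(0))
E
```

```text
time: 10.5
tool_pos: [0.5167, 0.299, 0.3196]
ee_rot: [-3.138, 0.088, -0.006]
force: [-0.6, -0.7, -1.8]
grip_width: 0.063
grip_force: 30.0
time: 10.7
tool_pos: [0.5165, 0.2987, 0.3153]
ee_rot: [-3.14, 0.089, 0.001]
force: [0.1, 0.8, -2.1]
grip_width: 0.0636
grip_force: 30.0
tcp [0.5165 0.2987 0.3153] ang -3.23 tilt [-0.  0. -1.] F [ 0.1  0.8 -2.1] gw 0.0636 gf 30.0 t 10.7
-> dp [ 0.1235  0.9883 -0.1738] yaw -0.0027
[  263   146   123   136 13747] [323.94056885 217.9082709 ] c [1.56103202e-02 3.92709158e-05 1.75696184e-02] n [-0.86805323 -0.00133388  0.49646935] lean 29.76668737986641 12145 d -0.004803739013090429
[ 253  316  142   29 3897] [323.56556325 330.40774955] c [-0.01135428 -0.00036873 -0.02952677] n [-0.88258617 -0.00116357  0.47014924] lean 28.04398441284747 2850 d -0.0038523795291541124
```

View pics/wh.png

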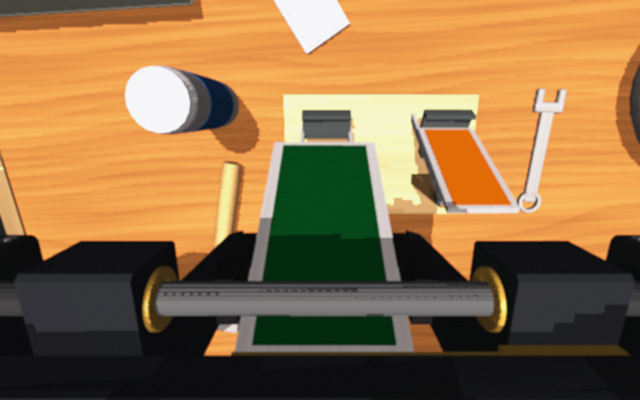

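```bash
cat > seat.py <<'E'
from h import *
import sys
L,dm=.0894,.0012
O=np.array([.62734,-.20614,.0778]);A=R.from_euler("z",6.1,degrees=True).as_matrix()@R.from_euler("y",-30,degrees=True).as_matrix()
def seat(x,y,z): return O+A@np.array([.003-dm+x,y,z+L])   # x,y,z of plate beyond the rails (m)
if __name__=="__main__":
    s=env.get_state();print("now plate xyz mm",((s["tool_pos"]-O)@A-[.003-dm,0,L])*1000)
    x,y,z,up=map(float,sys.argv[1:]);t=seat(x/1e3,y/1e3,z/1e3);print("target",t);go(t[0],t[1],t[2]+up/1e3,6.1)
E
python3 - <<'E'
from h import *
p=cv2.imread("pics/wh.png")[:,:,::-1].copy();c=env.camera_params("wrist");K,H=c["K"],c["hand_eye"]
n=np.array([.868,.001,-.4965]);zd=np.array([-.4965,0,-.868])
g=cv2.cvtColor(p,cv2.COLOR_RGB2GRAY).astype(int);print(g[134:152,328],p[134:152,328,1])
m=mask(p,45,90,80,20,(250,120,400,240));u=pix(m);r=u[:,1].min();print("panel low row",r)
for v,h in((r,.0048),(143,.0043)):
    d=H[:3,:3]@np.linalg.inv(K)@[326,v,1.];t=H[:3,3];q=t+d*((h-n@t)/(n@d));print(v,q,"along",q@zd)
E
python3 seat.py 4 0 4 60
python3 -m handwheel '[{"dp":[0,1,-0.1],"yaw":0},{"dp":[0,1,-0.1],"yaw":0},{"dp":[0,1,-0.1],"yaw":0},{"dp":[0,1,-0.1],"yaw":0},{"dp":[0,1,-0.1],"yaw":0}]'
python3 -m handwheel '[{"dp":[0.2,1,0],"yaw":-0.1},{"dp":[0.2,1,0],"yaw":-0.1},{"dp":[0.2,1,0],"yaw":-0.1},{"dp":[0.2,1,0],"yaw":-0.1},{"dp":[0.2,1,0],"yaw":-0.1}]'
python3 seat.py 4 0 4 60
```

```text
[ 93  90  90  96 119 151 172 191 206 214 191 134  70  46  46  46  47  46] [ 94  92  91  95 115 143 164 184 201 211 192 141  86  69  71  70  71  71]
panel low row 146
146 [0.04611789 0.00134546 0.07096006] along -0.0844908657951864
143 [0.04763838 0.00136819 0.07462534] along -0.08842725179665278
now plate xyz mm [ 67.32283914 513.66340755 143.84170513]
target [ 0.58589893 -0.21056877  0.16158677]
tcp [0.5163 0.2986 0.3144] ang -3.24 tilt [-0.002 -0.001 -1.   ] F [-0.3  0.6 -1.7] gw 0.0636 gf 30.0 t 10.75
-> dp [0.4922 2.5217 0.4645] yaw -0.1087
time: 11.25
tool_pos: [0.5051, 0.0944, 0.335]
ee_rot: [3.139, -0.098, -0.003]
force: [0.4, 0.7, -2.4]
grip_width: 0.0636
grip_force: 30.0
time: 11.75
tool_pos: [0.534, -0.1068, 0.3336]
ee_rot: [-3.138, -0.14, 0.005]
force: [-0.5, 0.1, -1.5]
grip_width: 0.0636
grip_force: 30.0
now plate xyz mm [ 54.87006723 108.68548058 173.22065731]
target [ 0.58589893 -0.21056877  0.16158677]
tcp [ 0.534  -0.1068  0.3336] ang 5.11 tilt [-0.003  0.001 -1.   ] F [-0.5  0.1 -1.5] gw 0.0636 gf 30.0 t 11.75
-> dp [0.214  0.5404 0.5587] yaw -0.0115
```

```bash
python3 -m handwheel '[{"dp":[0.214,0.54,0],"yaw":-0.0115},{"dp":[0.214,0.54,0.1],"yaw":-0.0115},{"dp":[0.214,0.54,0.3],"yaw":-0.0115},{"dp":[0.214,0.54,0.45],"yaw":-0.0115},{"dp":[0.214,0.54,0.56],"yaw":-0.0115},{"dp":[0.214,0.54,0.56],"yaw":-0.0115},{"dp":[0.214,0.54,0.56],"yaw":-0.0115}]'
python3 - <<'E'
from h import *
s=env.get_state();p,d=env.snapshot("wrist");cv2.imwrite("pics/wp.png",p[:,:,::-1]);np.savez("pics/wp.npz",p=p,d=d,st=np.r_[s["tool_pos"],s["ee_rot"]])
E
python3 seat.py 4 0 4 20
```

```text
time: 12.45
tool_pos: [0.5869, -0.2058, 0.224]
ee_rot: [-3.136, -0.175, 0.001]
force: [0.3, 0.2, -1.2]
grip_width: 0.0634
grip_force: 30.0
now plate xyz mm [37.21841443  4.27600873 58.06206128]
target [ 0.58589893 -0.21056877  0.16158677]
tcp [ 0.5872 -0.2061  0.225 ] ang 6.38 tilt [ 0.001 -0.001 -1.   ] F [-0.6  0.2 -1.5] gw 0.0632 gf 30.0 t 12.5
-> dp [-0.0091  0.0212  0.2171] yaw 0.0032
```

View pics/wp.png

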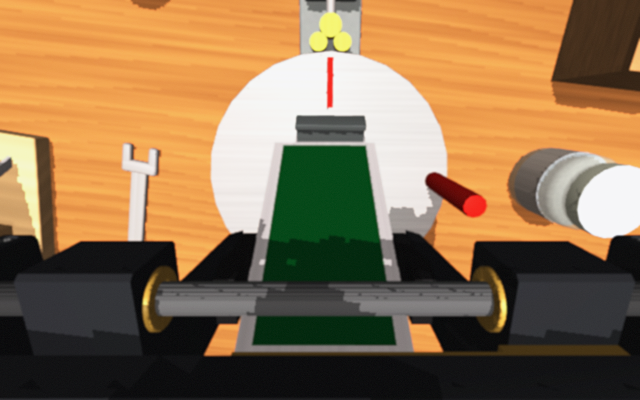

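Held above the easel: the lip is centred at (330,128), and the plate's lower edge runs from (276,143) to (372,143), centred at 324. The plate must therefore shift a few mm along tool +y. The red mark still points at the plunger.

```bash
python3 -m handwheel '[{"dp":[0,0.025,0.07],"yaw":0.003},{"dp":[0,0.025,0.15],"yaw":0.003},{"dp":[0,0.025,0.21],"yaw":0.003},{"dp":[0,0.025,0.21],"yaw":0.003},{"dp":[0,0.025,0.21],"yaw":0.003}]'
cat > lip.py <<'E'
from seat import *
s=env.get_state();p,d=env.snapshot("wrist");C=cam("wrist",s);cv2.imwrite("pics/wq.png",p[:,:,::-1])
T=R.from_rotvec(s["ee_rot"]).as_matrix()
u=np.array([(x,y) for y in range(60,200) for x in range(250,420)]);P=cloud(C,u,d);E=(P-O)@A*1000
g=p[u[:,1],u[:,0]].astype(int);k=(E[:,0]>17)&(E[:,0]<30)&(E[:,2]>-8)&(E[:,2]<16)&(P[:,2]>.055)&(P[:,2]<.12)&(abs(E[:,1])<50)&(np.ptp(g,axis=1)<25);e=E[k];q=u[k]
print(len(e),"lip y",np.percentile(e[:,1],[1,99]).round(1),"x",np.percentile(e[:,0],[2,50,98]).round(1),"z",np.percentile(e[:,2],[50,98]).round(1),"px",q.min(0),q.max(0))
b=(E[:,1]>-50)&(E[:,1]<50)
m=mask(p,45,90,80,20,(250,100,400,230));v=pix(m);r0=v[:,1].min();f=v[v[:,1]==r0+4];F=(cloud(C,v[(v[:,1]>r0+3)&(v[:,1]<r0+40)],d)-O)@A*1000
F=F[(abs(F[:,1])<40)];print("panel y",np.percentile(F[:,1],[1,99]).round(1),"lower row",r0,f.min(0),f.max(0),"panel x",np.median(F[:,0]))
E
python3 lip.py; python3 seat.py 2 0 4 20
```

```text
time: 13.0
tool_pos: [0.5874, -0.2117, 0.1823]
ee_rot: [3.137, 0.166, 0.001]
force: [0.1, 0.6, -1.8]
grip_width: 0.0636
grip_force: 30.0
1503 lip y [-27.2  27.1] x [21.7 25.6 26.5] z [ 8.  12.5] px [279 116] [364 133]
panel y [-26.5  23.2] lower row 146 [284 150] [365 150] panel x 21.88471925793845
now plate xyz mm [15.85240906 -1.32677697 21.52164806]
target [ 0.58417668 -0.21075283  0.16058677]
tcp [ 0.5875 -0.2117  0.1827] ang 6.07 tilt [ 0.001 -0.001 -1.   ] F [-0.8 -0.8 -1.1] gw 0.0633 gf 30.0 t 13.05
-> dp [-0.0162 -0.0066  0.0105] yaw -0.0003
```

```bash
python3 -m handwheel '[{"dp":[-0.016,-0.0075,0],"yaw":0},{"dp":[-0.016,-0.0075,0.02],"yaw":0},{"dp":[-0.016,-0.0075,0.04],"yaw":0},{"dp":[-0.016,-0.0075,0.06],"yaw":0},{"dp":[-0.016,-0.0075,0.06],"yaw":0}]'
python3 seat.py 2 0 4 0
```

```text
time: 13.55
tool_pos: [0.5837, -0.2103, 0.1691]
ee_rot: [-3.136, -0.166, 0.002]
force: [-0.0, 0.4, -1.4]
grip_width: 0.0637
grip_force: 30.0
now plate xyz mm [ 5.84339424  0.4811773  11.60850462]
target [ 0.58417668 -0.21075283  0.16058677]
tcp [ 0.5837 -0.2103  0.1691] ang 6.07 tilt [-0.001  0.001 -1.   ] F [-0.   0.4 -1.4] gw 0.0637 gf 30.0 t 13.55
-> dp [0.0024 0.0024 0.0425] yaw -0.0003
```

Now feeling downward in 1 mm rows, reading the force after each short call.

```bash
python3 -m handwheel '[{"dp":[0.002,0.002,0.005],"yaw":0},{"dp":[0.002,0.002,0.01],"yaw":0},{"dp":[0.002,0.002,0.015],"yaw":0},{"dp":[0.002,0.002,0.02],"yaw":0}]' | grep -E 'pos|^force'
python3 -m handwheel '[{"dp":[0,0,0.005],"yaw":0},{"dp":[0,0,0.01],"yaw":0}]' | grep -E 'pos|^force'
python3 seat.py 2 0 4 0
```

```text
tool_pos: [0.5843, -0.2108, 0.1659]
force: [-1.1, -0.8, -1.4]
tool_pos: [0.5843, -0.2108, 0.1638]
force: [-0.3, -0.6, -2.7]
now plate xyz mm [ 3.74471113 -0.04196394  6.75042956]
target [ 0.58417668 -0.21075283  0.16058677]
tcp [ 0.5843 -0.2108  0.1638] ang 6.08 tilt [-0.  0. -1.] F [-0.3 -0.6 -2.7] gw 0.0638 gf 30.0 t 14.15
-> dp [-0.0007 -0.0002  0.0163] yaw -0.0003
```

```bash
python3 -m handwheel '[{"dp":[0,0,0.005],"yaw":0},{"dp":[0,0,0.005],"yaw":0}]' | grep -E 'pos|^force'
python3 -m handwheel '[{"dp":[0,0,0.005],"yaw":0},{"dp":[0,0,0.005],"yaw":0}]' | grep -E 'pos|^force'
python3 -m handwheel '[{"dp":[0,0,0.004],"yaw":0},{"dp":[0,0,0.004],"yaw":0}]' | grep -E 'pos|^force'
python3 seat.py 2 0 4 0
```

```text
tool_pos: [0.5843, -0.2107, 0.1627]
force: [0.3, 0.4, -0.9]
tool_pos: [0.5843, -0.2108, 0.1618]
force: [-0.2, -0.5, -1.0]
tool_pos: [0.5843, -0.2108, 0.161]
force: [0.4, -0.3, -1.0]
now plate xyz mm [ 2.32271567 -0.04399772  4.31703591]
target [ 0.58417668 -0.21075283  0.16058677]
tcp [ 0.5843 -0.2108  0.161 ] ang 6.07 tilt [-0.  0. -1.] F [ 0.4 -0.3 -1. ] gw 0.0632 gf 30.0 t 14.75
-> dp [-0.0006 -0.0002  0.0022] yaw -0.0003
```

```bash
python3 -m handwheel '[{"dp":[0,0,0.004],"yaw":0},{"dp":[0,0,0.004],"yaw":0}]' | grep -E 'pos|^force'
python3 -m handwheel '[{"dp":[0,0,0.004],"yaw":0},{"dp":[0,0,0.004],"yaw":0}]' | grep -E 'pos|^force'
python3 seat.py 2 0 4 0
```

```text
tool_pos: [0.5843, -0.2108, 0.1603]
force: [-0.2, -0.0, -1.1]
tool_pos: [0.5842, -0.2109, 0.1602]
force: [-3.6, 0.0, 5.0]
now plate xyz mm [ 1.85243712 -0.11772164  3.62873429]
target [ 0.58417668 -0.21075283  0.16058677]
tcp [ 0.5842 -0.2109  0.1602] ang 6.08 tilt [ 0. -0. -1.] F [-3.6  0.   5. ] gw 0.0635 gf 30.0 t 15.15
-> dp [-0.0003 -0.0006 -0.002 ] yaw -0.0003
```

The force step (−3.4, 0, +6.4) N points up the lean, so the lower edge is on the ledge. Next I'll ease the plate along −normal onto the rails.

```bash
python3 -m handwheel '[{"dp":[-0.003,0,0.001],"yaw":0},{"dp":[-0.003,0,0.001],"yaw":0}]' | grep -E 'pos|^force'
python3 -m handwheel '[{"dp":[-0.003,0,0.0015],"yaw":0},{"dp":[-0.003,0,0.0015],"yaw":0}]' | grep -E 'pos|^force'
python3 -m handwheel '[{"dp":[-0.003,0,0.0015],"yaw":0},{"dp":[-0.003,0,0.0015],"yaw":0}]' | grep -E 'pos|^force'
python3 seat.py 0 0 4 0
```

```text
tool_pos: [0.5838, -0.2109, 0.1599]
force: [-4.1, 0.1, 6.1]
tool_pos: [0.5833, -0.211, 0.1596]
force: [-1.8, 0.7, 5.9]
tool_pos: [0.5829, -0.211, 0.1594]
force: [-1.6, 0.9, 5.1]
now plate xyz mm [ 0.31739651 -0.10619658  3.63690811]
target [ 0.58245444 -0.21093688  0.15958677]
tcp [ 0.5829 -0.211   0.1594] ang 6.08 tilt [ 0.002 -0.    -1.   ] F [-1.6  0.9  5.1] gw 0.0633 gf 30.0 t 15.75
-> dp [-0.0023 -0.0005 -0.0008] yaw -0.0003
```

```bash
python3 -m handwheel '[{"dp":[-0.003,0,0.0015],"yaw":0},{"dp":[-0.003,0,0.0015],"yaw":0}]' | grep -E 'pos|^force'
python3 -m handwheel '[{"dp":[-0.003,0,0.001],"yaw":0},{"dp":[-0.003,0,0.001],"yaw":0}]' | grep -E 'pos|^force'
python3 lip.py; python3 seat.py 0 0 4 0
```

```text
tool_pos: [0.5828, -0.211, 0.1594]
force: [0.9, 0.8, 7.0]
tool_pos: [0.5827, -0.2111, 0.1594]
force: [3.1, 2.0, 4.9]
1867 lip y [-27.3  27.2] x [21.6 25.6 26.5] z [ 8.2 12.6] px [276 109] [371 128]
panel y [-25.3  24.4] lower row 145 [283 149] [365 149] panel x 7.50492380221637
now plate xyz mm [ 0.08980498 -0.13813351  3.6729524 ]
target [ 0.58245444 -0.21093688  0.15958677]
tcp [ 0.5827 -0.211   0.1593] ang 6.08 tilt [ 0.005 -0.001 -1.   ] F [4.3 1.7 5.6] gw 0.0632 gf 30.0 t 16.2
-> dp [-0.0012 -0.0007 -0.0012] yaw -0.0002
```

Both the rails (normal about 7 N) and the ledge (about 4 N) now bear on the plate, which is off-centre by under 1 mm. Releasing it.

```bash
python3 -m handwheel '[{"dp":[0.001,0,0],"yaw":0},{"dp":[0.001,0,0],"yaw":0},{"dp":[0.001,0,0],"yaw":0},{"dp":[0.001,0,0],"yaw":0},{"dp":[0.001,0,0],"yaw":0}]' 1
python3 lip.py
```

```text
time: 16.7
tool_pos: [0.5815, -0.2111, 0.158]
ee_rot: [-3.137, -0.166, 0.0]
force: [-0.7, 0.4, -0.3]
grip_width: 0.088
grip_force: 0.0
1947 lip y [-27.1  27.1] x [21.2 25.6 26.5] z [ 8.1 12.5] px [275 106] [371 126]
panel y [-25.3  24.3] lower row 142 [283 146] [365 146] panel x 7.58056984753853
```

```bash
python3 -m handwheel '[{"dp":[0,0,-0.05],"yaw":0},{"dp":[0,0,-0.15],"yaw":0},{"dp":[0,0,-0.3],"yaw":0},{"dp":[0,0,-0.5],"yaw":0},{"dp":[-0.1,0,-0.7],"yaw":0},{"dp":[-0.2,0,-0.85],"yaw":0},{"dp":[-0.2,0,-0.85],"yaw":0},{"dp":[-0.2,0,-0.85],"yaw":0}]'
python3 - <<'E'
from seat import *
s=env.get_state();p,d=env.snapshot("wrist");C=cam("wrist",s);cv2.imwrite("pics/wf.png",p[:,:,::-1]);print(s["force"])
v=pix(mask(p,45,90,80,20,(250,40,420,230)));E=(cloud(C,v,d)-O)@A*1000;E=E[abs(E[:,0]-7)<6]
_,S,V=np.linalg.svd(E-E.mean(0),full_matrices=False);print(len(E),"panel n in easel",V[2],"y",np.percentile(E[:,1],[1,99]),"z",np.percentile(E[:,2],[1,99]),"x",np.median(E[:,0]))
top=E[E[:,2]>80];bot=E[E[:,2]<40];print("mid y top/bot",[np.percentile(q[:,1],[1,99]).mean() for q in(top,bot)])
E
```

```text
time: 17.55
tool_pos: [0.5417, -0.2154, 0.329]
ee_rot: [3.136, 0.166, 0.002]
force: [1.2, 0.2, -0.6]
grip_width: 0.0882
grip_force: 0.0
[ 1.17810561  0.2033362  -0.59525769]
3565 panel n in easel [-0.99991125  0.00191027 -0.01318472] y [-24.89722128  23.90205376] z [ 11.51237121 127.30309977] x 6.706481478106473
mid y top/bot [np.float64(-0.403687934775796), np.float64(-0.5851413835948449)]
```

View pics/wf.png

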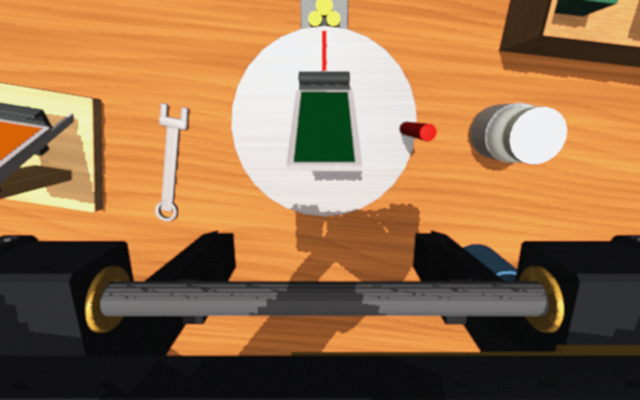

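The filter lies flat and centred in the easel: panel at (325,126), lower edge at the lip (324,80). It's 0.5 mm off centre, with tilt under 0.015 rad. The pins still straddle the plunger (323,12) and the gripper is clear, so I'm handing it in.

```bash
python3 -c "
from plant import env
print(env.finish_job())"
```

```text
the job is handed in; nothing more can be done
None
```

I handed the job in at about 17.6 s: the turntable is in its notch and the green filter is released in the easel, about 0.5 mm off centre and flat on the rails with its lower edge on the ledge; I don't know the verdict, because the hand-in only confirmed receipt.

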